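Tap a stuck fixture insert back along its rods

ROBOT

A 6-joint arm with a two-finger parallel gripper is mounted at the origin on a cart in front of the work surface, level with it; the furniture and walls round the work are solid. World frame = base frame: x ahead of the robot, y to its left, z up, the work surface at z = 0. Lengths are in m, angles in rad, forces in N, time in s.
With the tool pointing down it reaches from about 0.3 to 0.85 m from the base axis. Payload 4.2 kg.
Tool frame: the origin (TCP) lies at the very end of the fingers, on their centre line; the grasp point (between the pads) lies 19 mm behind it; z points along the fingers, y is the line along which they close (so a half turn about z gives the same grasp; the last joint's range is limited). The gripper opens to 91 mm and grips with 3 to 60 N. Pads are 32 mm wide; open, the fingers measure 118 mm over their backs; the gripper's body (76 mm by 178 mm) begins 60 mm behind the grasp point.
Start: joints at [-1.224, 0.32, 1.565, -0, 1.257, -0.02], TCP at [0.206, -0.537, 0.178] pointing down, gripper open.
Joint ranges: [-3.11, 3.11], [-0.84, 2.01], [0.21, 2.61], [-1.34, 4.49], [0.05, 2.63], [-2.56, 2.56]. Speed limits (rad/s): [2.57, 2.57, 3.14, 3.14, 3.14, 3.14].

INTERFACE

Orientations are given as a rotation vector (axis times angle).
In Python, from rig import bot gives the robot as it stands.
- The arm moves only by the tool servo_tool, never from a script. Its argument "motion" is a list of rows, each an object with "travel": the shift along the tool's x, y, z in mm, a list of three; "turn": the turn about the tool's z in degrees. In form: [{"travel": [x, y, z], "turn": turn}, ...]. A call has 1 to 10 rows; each row shifts and turns the commanded pose from where the row before left it, along the tool's axes as they then stand; what a row does not reach is not made up. A row lasts 1/8 s, in which the tool goes at most 62.5 mm and 10.7 degrees, less where a joint would pass 70% of its speed; a pose out of reach is approached as far as the arm can. A call with a gripper value outside its range is refused whole. "fingers" is the opening, from 0 (shut) to 1 (fully open), set as the call begins (left out, the last holds). The fingers move at their own pace and stop on an object; "squeeze" is the grip in N (left out, the last holds). Time passes only in rows, so rows that do not move let the fingers close. It gives the time, the measured TCP pose, the force, the opening and the grip force at its end, in the units of the state.
- bot.get_state(): the state, without advancing time (a new reading comes with each control period).
- bot.capture(name): name is "scene" or "top" or "wrist"; returns (picture, depth): 384x512x3 uint8, red, green, blue; 384x512 float32, m along the optical axis (not along the pixel's ray), 0 where there is no reading.
- bot.camera_params(name): a dict with "mtx" (3x3 intrinsics, pixels), "T" (4x4, takes a point from camera to world coordinates). Camera axes: x right, y down, z forward; pixel columns grow to the right and rows downward; lengths in m; the calibration is good to about 2 mm. A picture is of the moment at which its call begins: read the wrist's pose just before it. camera_params takes no time and is no camera call; for the wrist camera it gives the pose at the moment of the call.
- bot.close_job(): hands the job in; it is judged then, once.
The state is a dict: "clock": time; "qpos": joint angles; "dq": joint speeds; "joint_torque": joint torques, N m; "eef_pos": TCP position; "tcp_rot": TCP orientation; "ft_force": force on the tool from outside, world axes, zero at the start; "wrist_torque": the same for the moment, N m; "gripper_width": finger opening in m; "grasp_force": force on a finger pad.
Only numpy, scipy, OpenCV 4.12 (cv2) and the standard library are available. Lean on these libraries where they do the work, as an engineer would, in place of code of your own. Each camera call takes 0.05 s, during which the arm holds its last target. There are 200 camera calls.

TASK

The aluminium insert has stuck on its two guide rods. Take the mallet and, with light taps on its left and right brass buttons in turn, walk it straight back until both ends are against the rear stops; hitting one end alone only jams it, so never force it, and keep the hand itself off the fixture. Then stand the mallet upright on its black mat again and let go, without disturbing the spool, relay and ferrite ring.

Things in the scene. Friction and masses are not known exactly. Their poses are not given: they have to be found in the camera images.
- frame: Fixed fixture: dark steel base plate 125 x 196 x 10 mm, blue side cheeks 46 mm high. Origin on the bench midway between the two guide rods; +x is the way the insert must go (away from the robot), +y left, z up. Rods along x at y = +-55 mm, z = 34 mm; a 48 mm high steel rear stop behind the insert at each rod. At x = 70 mm two posts with a 27 mm gap guide the insert's 20 mm tongue.
- insert_top (a point): Centre of the top of the insert, an aluminium block 36 (x) x 144 (y) x 38 mm, its top 50 mm above the bench; it may start slightly skewed. When one end is about 4 mm ahead of the other, the tongue binds and the force rises; pushing on, or in the middle, takes over 21 N, which is too hard: more than 20 N of the mallet does damage. Stop at about 14 N and change sides.
- button_left (a point): Tip of the domed brass button (22 mm across, 10 mm proud) on the front (-x) face of the insert's left end, 34 mm above the bench. In the frame it starts at x = -34 to -37 mm; at x = -19 mm this end stands against its rear stop. A push on this button moves this end only and meets a steady friction of about 11 N as it slides.
- button_right (a point): The same button at the right end of the insert, 110 mm from the left one, with the same start, friction and stop.
- mallet: Small mallet standing on its head, handle up, 118 mm high, 0.18 to 0.33 kg. Head 64 (x) x 36 (y) x 36 (z) mm, dark wood with a red striking face at each x end, 32 mm from the handle's axis. Handle of light wood, 18 (x) x 26 (y) mm, from 34 to 118 mm above the underside. Origin at the centre of the head's underside; the mallet is the same either way round.
- mat: Fixed black rubber mat, 110 (x) x 90 (y) x 3 mm, on which the mallet stands. Origin at the centre of its underside.
- solder_spool: White spool with blue flanges, 52 mm across, 44 mm high, loose on the bench; leave alone. Origin at the centre of its underside.
- relay: Tan relay, 22 x 28 x 37 mm, loose on the bench; leave alone. Origin at the centre of its underside.
- ferrite_ring: Dark grey ring, 34 mm across, 13 mm high, loose on the bench; leave alone. Origin at the centre of its underside.
Not all that is in view belongs to the job. Of the things shaped like the mat, the black one is meant.

How it is judged:
On the way, in this order (a step that is already met when the one before it is completed fails the run):
1. the mallet is picked up, over 8 mm off its mat (z of mallet in the frame of mat above 0.011 m), for 0.2 s.
2. both ends of the insert are back against the rear stops (x of each of button_left, button_right in the frame of frame above -0.0215 m), for 0.2 s.
At the end, for the whole second after the job is handed in: Both buttons are at x > -21.5 mm in the frame (both ends within 2.5 mm of the rear stops), and the mallet stands upright (within 0.1 rad), released and at rest on its mat, its axis within 35 mm of the mat's centre (all of step 2 and horizontal distance between mallet and mat below 0.035 m and z of mallet in the frame of mat below 0.006 m and angle between mallet's own z axis and vertical below 0.1 rad and linear speed of mallet below 0.02 m/s); the robot touches nothing.
It fails at once if the mallet presses on the fixture or insert with more than 20 N (contact force between mallet and frame above 20 N).
It fails at once if the hand or arm touches the fixture or insert (over 1 N) (contact force between any of the fingers, the arm and frame above 1 N).
It fails at once if the spool, relay or ferrite ring is moved by more than 15 mm (distance of any of solder_spool, relay, ferrite_ring from where it was at the start of the episode above 0.015 m).
It also fails if it takes over 64 s, if anything falls off the work surface, if the arm or the gripper's body presses on something with over 40 N, if the wrist force passes 120 N, or if a joint passes its speed limit or range.

## Working session

There is one attempt and no reset: what is moved stays moved. The work goes in short steps, Python scripts to look and compute and a tool call to move; the robot and the scene stay as the last step left them, time stands still between calls to the robot, and variables do not carry over. Pictures are saved under pics/ and viewed, at most 10 in all, crops included, and the job is handed in when it is done.

Besides the shell and the picture viewer there is one more tool, called as a command line: name --argument value ..., lists and objects as JSON in quotes. servo_tool: Moves the arm, as the interface text tells. Its arguments: {"type":"object","properties":{"motion":{"type":"array"},"fingers":{"type":"number"},"squeeze":{"type":"number"}},"required":["motion"]}

```bash
mkdir -p pics
cat > h.py <<'E'
import numpy as np, cv2
from rig import bot
def cap(n):
    P=bot.camera_params(n); im,d=bot.capture(n); return P,im,d
def cloud(P,d):
    K=np.array(P["mtx"]);T=np.array(P["T"]);v,u=np.indices(d.shape)
    p=np.stack([(u-K[0,2])/K[0,0]*d,(v-K[1,2])/K[1,1]*d,d],-1)
    w=p@T[:3,:3].T+T[:3,3]; w[d==0]=np.nan; return w
E
python3 - <<'E'
from h import *
ims=[]
for n in("scene","top"):
    P,im,d=cap(n); np.savez(f"pics/{n}.npz",im=im,d=d,K=P["mtx"],T=P["T"]); print(n,np.round(P["T"],3).tolist(),np.round(P["mtx"],1).tolist())
    cv2.imwrite(f"pics/{n}0.png",cv2.resize(im[:,:,::-1],(800,600)))
print(bot.get_state())
E
```

```text
scene [[0.905, -0.213, 0.367, 0.257], [-0.425, -0.481, 0.767, -0.667], [0.013, -0.85, -0.526, 0.53], [0.0, 0.0, 0.0, 1.0]] [[374.0, 0.0, 255.2], [0.0, 374.0, 185.9], [0.0, 0.0, 1.0]]
top [[-0.014, -0.997, 0.071, 0.506], [-1.0, 0.014, -0.001, -0.001], [0.0, -0.071, -0.997, 1.289], [0.0, 0.0, 0.0, 1.0]] [[470.4, 0.0, 253.6], [0.0, 470.4, 194.5], [0.0, 0.0, 1.0]]
{'clock': 0.1, 'qpos': array([-1.22403350e+00,  3.20200797e-01,  1.56557896e+00, -2.17065431e-05,
        1.25738009e+00, -1.99905038e-02]), 'dq': array([-0.00069482, -0.00328802, -0.00088289, -0.00055248, -0.0003278 ,
       -0.00043854]), 'joint_torque': array([ 3.66288186e-04, -4.13331449e+01, -2.32510149e+01,  7.29212863e-02,
        4.22394974e-02, -5.97428948e-05]), 'eef_pos': array([ 0.20601036, -0.53627514,  0.17751149]), 'tcp_rot': array([-3.08740029e+00, -5.72600472e-01,  4.32211620e-04]), 'ft_force': array([ 0.70517219, -0.00905587, -0.25480222]), 'wrist_torque': array([ 0.03550023, -0.019625  , -0.01906425]), 'grasp_force': 0.0, 'gripper_width': 0.09140884837109968}
```

View pics/scene0.png

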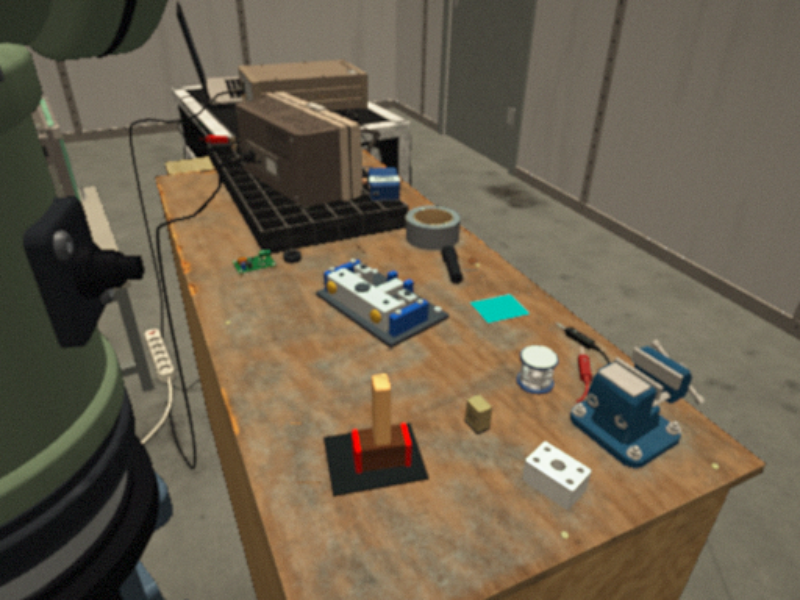

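View pics/top0.png

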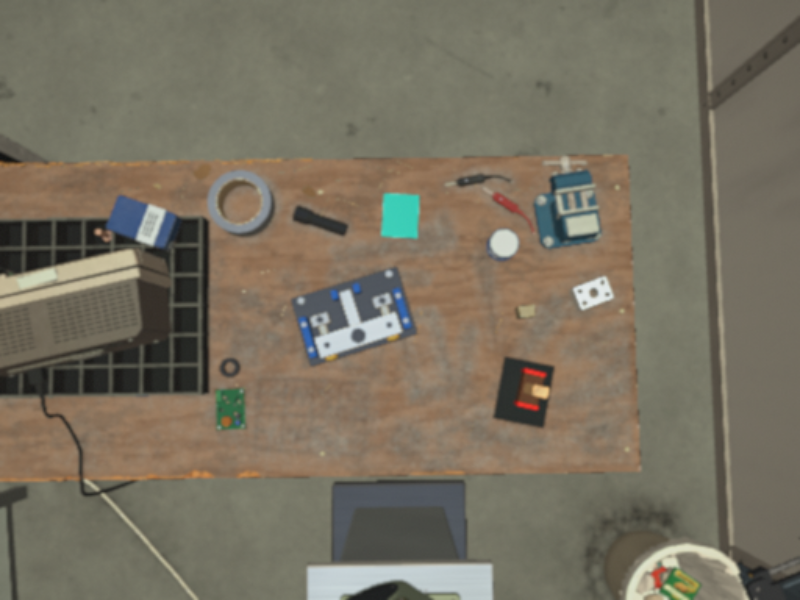

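The scene view (800x600) shows the mallet at (381,420) on the black mat at (375,460), the fixture at (385,295), the relay at (478,413), the spool at (538,368) and the ferrite ring at (291,256). In the top view they are: mallet and mat (530,390), fixture (353,318), ring (230,367), relay (526,311), spool (503,243).

Things that could be mistaken:
- **Mat:** the black one at top (524,391), or the turquoise card at (400,216).
- **Mallet:** the red-faced block with a handle at (535,390), or the torch at (320,220) and the screwdriver at (510,207).

I choose the black mat and the mallet with red faces.

Run:
```python
from h import *
def rect(p): 
    (c,s,a)=cv2.minAreaRect((p[:,:2]*1000).astype(np.float32)); return np.round(c,1),np.round(s,1),round(a,1)
for n in("scene","top"):
    z=np.load(f"pics/{n}.npz"); im=z["im"].astype(int); w=cloud(dict(mtx=z["K"],T=z["T"]),z["d"])
    R,G,B=im[...,0],im[...,1],im[...,2]; X,Y,Z=w[...,0],w[...,1],w[...,2]
    reg=lambda x0,x1,y0,y1:(X>x0)&(X<x1)&(Y>y0)&(Y<y1)
    m=reg(.2,.6,-.5,-.15)
    red=m&(R>130)&(G<60)&(B<60)&(Z>.0); hand=m&(Z>.07); blk=m&(R<45)&(G<45)&(B<45)&(Z<.012)&(Z>-.01)
    print(n,"bench z",np.nanmedian(Z[reg(.3,.4,-.15,-.05)]))
    for k,q in(("red",red),("redtop",red&(Z>.03)),("handle",hand),("htop",hand&(Z>.113)),("mat",blk)):
        p=w[q]; 
        if len(p)>3: print(k,len(p),rect(p),"z",np.round(np.percentile(p[:,2],[5,50,95]),4))
    f=reg(.35,.75,-.1,.3)
    for k,q in(("dome",f&(R>150)&(G>90)&(B<90)&(Z>.02)),("instop",f&(Z>.044)&(Z<.056)),("cheek",f&(B>110)&(R<80)&(Z>.03)),("plate",f&(abs(Z-.01)<.005)&(abs(R-B)<25)&(R<90))):
        q=cv2.morphologyEx(q.astype(np.uint8),cv2.MORPH_OPEN,np.ones((2,2)))
        nn,l,st,c=cv2.connectedComponentsWithStats(q)
        for i in range(1,nn):
            if st[i,4]>8: p=w[l==i]; print(k,st[i,4],np.round(c[i]),rect(p),"z",np.round(np.percentile(p[:,2],[5,50,95]),4))
im=np.load("pics/top.npz")["im"]; a=cv2.resize(im[160:285,180:370,::-1],None,fx=4,fy=4,interpolation=cv2.INTER_CUBIC); cv2.imwrite("pics/crop1.png",a)
```

```text
scene bench z 0.0003995613727955094
red 147 (array([ 450.9, -215.7]), array([62.2, 64.2]), 75.2) z [0.0224 0.0396 0.0417]
redtop 137 (array([ 447.4, -228.8]), array([34.4, 64.1]), 75.9) z [0.0365 0.0397 0.0418]
handle 389 (array([ 447.3, -229.2]), array([27.3, 18.3]), 76.1) z [0.0743 0.1056 0.1227]
htop 149 (array([ 447.4, -228.7]), array([26.4, 18. ]), 75.2) z [0.1148 0.1218 0.1231]
mat 1100 (array([ 440.4, -223. ]), array([ 87.3, 105.9]), 77.9) z [0.0029 0.0044 0.0059]
dome 10 [156. 166.] (array([404.6, 296.7]), array([25.5,  8.4]), 72.4) z [nan nan nan]
dome 17 [213. 182.] (array([507.6, 102.6]), array([ 8.5, 10.4]), 67.0) z [0.0395 0.0426 0.0459]
dome 21 [241. 201.] (array([540.4,  -1.1]), array([ 6.5, 10.8]), 37.1) z [0.0359 0.0422 0.0458]
instop 82 [268. 142.] (array([736.9, 256.3]), array([81.6, 30.3]), 88.1) z [nan nan nan]
instop 847 [239. 187.] (array([578.9,  67.1]), array([111.5, 173.1]), 20.3) z [nan nan nan]
cheek 16 [224. 170.] (array([547.7, 141.4]), array([27. ,  9.5]), 46.7) z [0.041  0.0454 0.0484]
cheek 10 [252. 176.] (array([613.8,  97.7]), array([15. ,  3.4]), 1
[... 3469 characters left out ...]
0.0097 0.0132]
plate 14 [202. 213.] (array([549.5, 136.9]), array([9.3, 8.3]), 88.3) z [0.005  0.0087 0.0132]
plate 33 [262. 213.] (array([544.6, -24.6]), array([11. , 24.1]), 10.9) z [0.002  0.0093 0.013 ]
plate 9 [244. 220.] (array([527.7,  23.2]), array([8.3, 5.3]), 90.0) z [-0.0008  0.0069  0.0129]
plate 14 [223. 226.] (array([510.8,  82.1]), array([ 4. , 18.6]), 17.4) z [-0.0016  0.0094  0.015 ]
plate 23 [203. 232.] (array([498.2, 135.9]), array([ 9.1, 21.4]), 18.2) z [-0.0022  0.0092  0.0132]
plate 211 [150. 259.] (array([421.7, 279.1]), array([58.2, 34. ]), 1.3) z [0.0043 0.01   0.0143]
plate 12 [149. 274.] (array([385.7, 283.6]), array([ 6.1, 13.8]), 46.1) z [-0.0011  0.0096  0.012 ]
```

View pics/crop1.png

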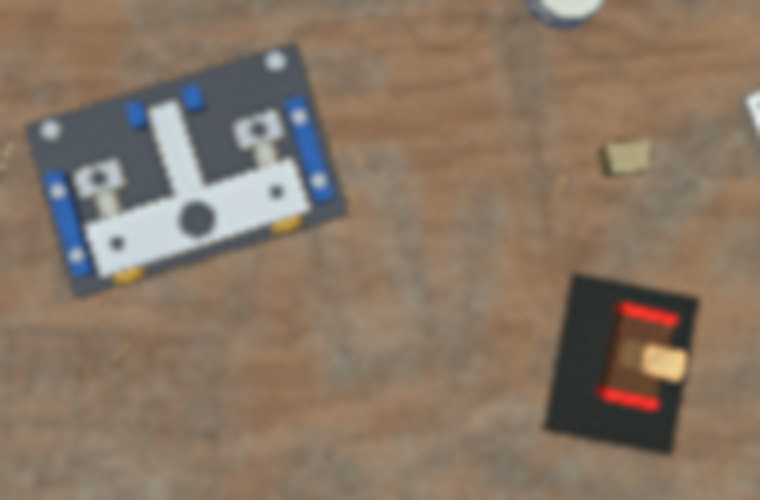

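The crop shows the fixture with brass buttons at (128,275) left and (288,224) right. The mallet stands on the black mat with red faces at (648,313) and (630,398) and its handle top at (665,362). Both views agree on the mallet: axis at (447.5,-228.5) mm, x axis at yaw -14°, handle top at z 122 (118+3 expected). I'm going above it, closing across the handle's x faces.

servo_tool --motion '[{"travel": [0,0,0],"turn": -10},{"travel": [0,0,0],"turn": -10},{"travel": [0,0,0],"turn": -10},{"travel": [0,0,0],"turn": -10},{"travel": [0,0,0],"turn": -10},{"travel": [0,0,0],"turn": -5}]' --fingers 1

```text
clock: 0.85
eef_pos: [0.2061, -0.5364, 0.1778]
tcp_rot: [-2.471, -1.938, -0.0]
ft_force: [-0.7, 0.5, 0.3]
gripper_width: 0.0912
grasp_force: 0.0
```

servo_tool --motion '[{"travel": [35.7,16,0],"turn": 0},{"travel": [35.7,16,0],"turn": 0},{"travel": [35.7,16,0],"turn": 0},{"travel": [35.7,16,0],"turn": 0},{"travel": [35.7,16,0],"turn": 0},{"travel": [35.7,16,0],"turn": 0},{"travel": [35.7,16,0],"turn": 0},{"travel": [35.7,16,0],"turn": 0},{"travel": [35.7,16,0],"turn": 0},{"travel": [35.7,16,0],"turn": 0}]'

```text
clock: 2.1
eef_pos: [0.4482, -0.2278, 0.1779]
tcp_rot: [-2.475, -1.934, 0.001]
ft_force: [0.0, -0.6, -0.7]
gripper_width: 0.0912
grasp_force: 0.0
```

```bash
cat >> h.py <<'E'
def pose():
    s=bot.get_state(); r=s["tcp_rot"]; R=cv2.Rodrigues(np.array(r))[0]
    return s["clock"],np.round(s["eef_pos"]*1000,1),round(np.degrees(np.arctan2(R[1,0],R[0,0])),2),R
def rel(x,y):
    "mm from the tcp to world x,y in the tool's x,y"
    c,p,a,R=pose(); return np.round(R[:2,:2].T@(np.array([x,y])-p[:2]),1)
E
python3 - <<'E'
from h import *
print(pose()); P,im,d=cap("wrist"); w=cloud(P,d); cv2.imwrite("pics/w1.png",cv2.resize(im[:,:,::-1],(800,600)))
X,Y,Z=[w[...,i]for i in range(3)]; near=(abs(X-.4475)<.07)&(abs(Y+.2285)<.07)
for lo,hi in((.112,.13),(.035,.045)):
    p=w[near&(Z>lo)&(Z<hi)]; print(len(p)); 
    if len(p)>5: print(cv2.minAreaRect((p[:,:2]*1000).astype(np.float32)),np.median(p[:,2]))
print(rel(447.5,-228.5))
# fixture plate outline from top and scene views
for n in("scene","top"):
    z=np.load(f"pics/{n}.npz"); w=cloud(dict(mtx=z["K"],T=z["T"]),z["d"])
    q=(abs(w[...,0]-.57)<.15)&(abs(w[...,1]-.065)<.15)&(w[...,2]>.006)
    nn,l,st,c=cv2.connectedComponentsWithStats(q.astype(np.uint8)); i=1+st[1:,4].argmax()
    print(n,cv2.minAreaRect((w[l==i][:,:2]*1000).astype(np.float32)))
E
```

```text
(2.1, array([ 448.2, -227.8,  177.9]), np.float64(76.01), array([[ 2.41685987e-01,  9.70354361e-01, -5.45306809e-04],
       [ 9.70354514e-01, -2.41685943e-01,  1.46036594e-04],
       [ 9.91425532e-06, -5.64435923e-04, -9.99999841e-01]]))
634
((448.4244079589844, -225.97247314453125), (25.62401580810547, 17.177318572998047), 76.22334289550781) 0.12086727430252128
1300
((448.91888427734375, -226.59930419921875), (36.09865951538086, 63.752052307128906), 75.99464416503906) 0.03905810628497064
[-4.7 -2.2]
scene ((577.5016479492188, 70.3958969116211), (126.57426452636719, 197.45021057128906), 16.021163940429688)
top ((576.6702270507812, 73.02429962158203), (126.24406433105469, 196.08193969726562), 16.174795150756836)
```

View pics/w1.png

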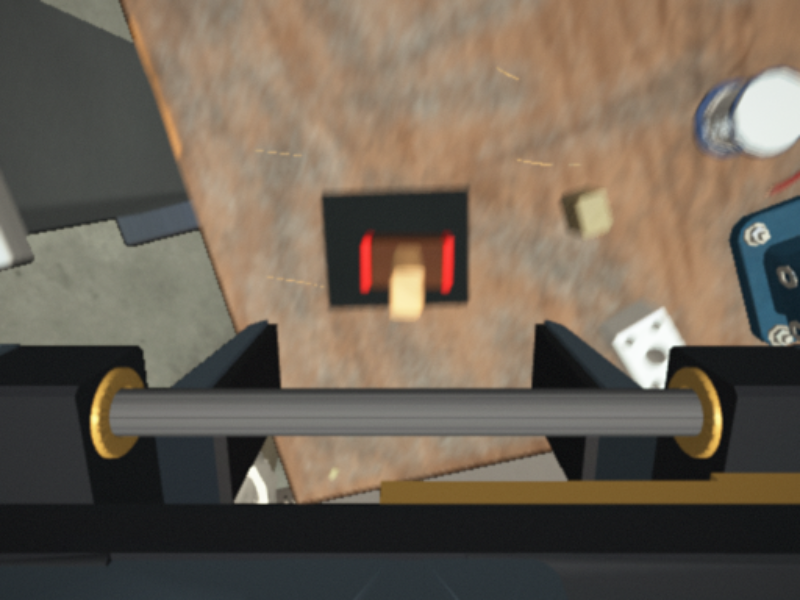

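The wrist view shows the mallet centred between the fingers, with the head at (405,262), the handle top at (406,290) and the mat at (397,248). It measures (448.4,-226.5), which agrees with the earlier figure. I'm descending 129 mm and gripping.

servo_tool --motion '[{"travel": [1.3,0,10],"turn": 0},{"travel": [0,0,25],"turn": 0},{"travel": [0,0,30],"turn": 0},{"travel": [0,0,30],"turn": 0},{"travel": [0,0,25],"turn": 0},{"travel": [0,0,9],"turn": 0}]'

```text
clock: 2.9
eef_pos: [0.4459, -0.2279, 0.0473]
tcp_rot: [-2.474, -1.931, 0.003]
ft_force: [0.4, 0.6, 0.6]
gripper_width: 0.091
grasp_force: 0.0
```

servo_tool --motion '[{"travel": [0,0,0],"turn": 0},{"travel": [0,0,0],"turn": 0},{"travel": [0,0,0],"turn": 0},{"travel": [0,0,0],"turn": 0},{"travel": [0,0,0],"turn": 0},{"travel": [0,0,0],"turn": 0},{"travel": [0,0,0],"turn": 0}]' --fingers 0 --squeeze 60

```text
clock: 3.78
eef_pos: [0.4481, -0.2277, 0.0493]
tcp_rot: [2.475, 1.934, -0.0]
ft_force: [-0.5, 0.2, 1.5]
gripper_width: 0.024
grasp_force: 0.0
```

servo_tool --motion '[{"travel": [0,0,0],"turn": 0},{"travel": [0,0,0],"turn": 0},{"travel": [0,0,0],"turn": 0}]'

```text
clock: 4.15
eef_pos: [0.4478, -0.2277, 0.0491]
tcp_rot: [-2.475, -1.934, 0.0]
ft_force: [-0.6, 0.6, -0.9]
gripper_width: 0.0173
grasp_force: 60.0
```

servo_tool --motion '[{"travel": [0,0,-10],"turn": 0},{"travel": [0,0,-20],"turn": 0},{"travel": [0,0,-30],"turn": 0},{"travel": [0,0,-10],"turn": 0},{"travel": [0,0,0],"turn": 0}]'

```text
clock: 4.78
eef_pos: [0.4483, -0.2279, 0.1196]
tcp_rot: [2.474, 1.934, 0.001]
ft_force: [0.9, 0.7, -2.5]
gripper_width: 0.0177
grasp_force: 60.0
```

Run:
```python
from h import *
print(pose()); P,im,d=cap("wrist"); w=cloud(P,d)
X,Y,Z=[w[...,i]for i in range(3)]; I=im.astype(int)
dark=(I.max(-1)<45)&(Z<.02)&(Z>-.01)&(abs(X-.44)<.1)&(abs(Y+.22)<.1)
red=(I[...,0]>130)&(I[...,1]<60)&(abs(X-.44)<.1)&(abs(Y+.22)<.1)
for q in(dark,red):
    p=w[q]; print(len(p),len(p) and (cv2.minAreaRect((p[:,:2]*1000).astype(np.float32)),np.percentile(p[:,2],[5,50,95])))
P,im,d=cap("scene"); cv2.imwrite("pics/s2.png",cv2.resize(im[100:340,150:470,::-1],(800,600)))
```

```text
(4.775, array([ 448.3, -227.9,  119.6]), np.float64(76.02), array([[ 2.41642936e-01,  9.70364612e-01,  1.10060141e-03],
       [ 9.70365157e-01, -2.41642304e-01, -6.77084402e-04],
       [-3.91066882e-04,  1.23159792e-03, -9.99999165e-01]]))
1364 (((442.1127014160156, -219.2418975830078), (86.23259735107422, 106.33869934082031), 78.18192291259766), array([0.00201735, 0.00317949, 0.0044278 ]))
449 (((437.0747985839844, -217.8045196533203), (93.11212158203125, 59.765281677246094), 6.6291422843933105), array([0.0808357 , 0.10889848, 0.11061129]))
```

View pics/s2.png

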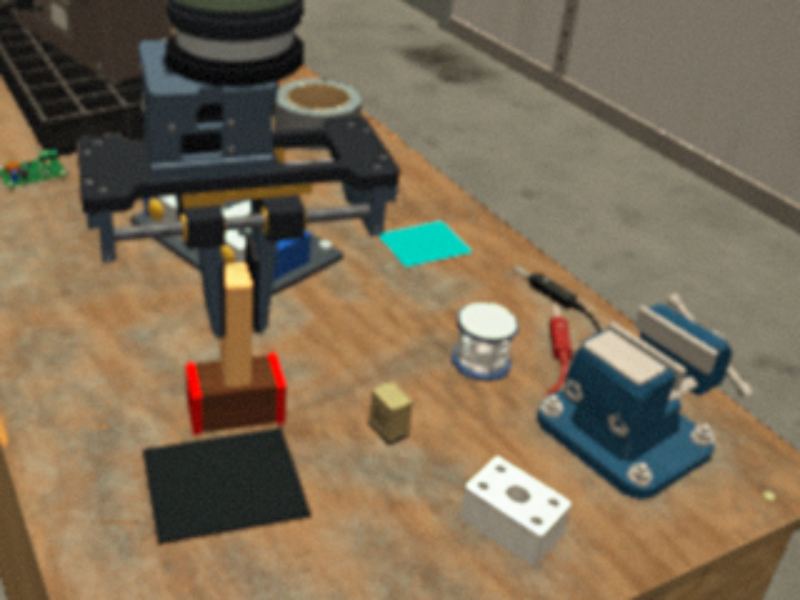

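Lifted: the scene view shows the mallet hanging upright in the fingers above the mat (mat at (225,485), relay (390,412), spool (485,340) untouched). The mat centre measures about (441,-221). Next I turn to the frame's yaw (16.1°) and go to the standoff in front of the left button.

servo_tool --motion '[{"travel": [0,0,0],"turn": -10},{"travel": [0,0,0],"turn": -10},{"travel": [0,0,0],"turn": -10}]'

```text
clock: 5.25
eef_pos: [0.4472, -0.2273, 0.1179]
tcp_rot: [-1.881, -2.512, 0.001]
ft_force: [0.0, 0.2, -2.9]
gripper_width: 0.0175
grasp_force: 60.0
```

servo_tool --motion '[{"travel": [20,5.8,0],"turn": 0},{"travel": [35.9,10.4,0],"turn": 0},{"travel": [35.9,10.4,0],"turn": 0},{"travel": [35.9,10.4,0],"turn": 0},{"travel": [35.9,10.4,0],"turn": 0},{"travel": [35.9,10.4,0],"turn": 0},{"travel": [35.9,10.4,0],"turn": 0},{"travel": [35.9,10.4,0],"turn": 0},{"travel": [35.9,10.4,0],"turn": 0}]'

```text
clock: 6.38
eef_pos: [0.4474, 0.0941, 0.1186]
tcp_rot: [-1.892, -2.506, 0.002]
ft_force: [0.2, -0.2, -2.4]
gripper_width: 0.0177
grasp_force: 60.0
```

servo_tool --motion '[{"travel": [0,0,0],"turn": 0},{"travel": [0,0,0],"turn": 0}]'

```text
clock: 6.62
eef_pos: [0.4479, 0.0923, 0.1187]
tcp_rot: [-1.89, -2.508, 0.002]
ft_force: [0.4, 0.6, -2.5]
gripper_width: 0.0177
grasp_force: 60.0
```

Run:
```python
from h import *
print(pose(),bot.get_state()["ft_force"]); P,im,d=cap("wrist"); w=cloud(P,d); np.savez("pics/w2.npz",im=im,w=w)
cv2.imwrite("pics/w2.png",cv2.resize(im[:,:,::-1],(800,600)))
X,Y,Z=[w[...,i]for i in range(3)]; I=im.astype(int); near=(X>.46)&(X<.7)&(Y>-.1)&(Y<.25)
def rep(k,q):
    q=cv2.morphologyEx(q.astype(np.uint8),cv2.MORPH_OPEN,np.ones((3,3)))
    nn,l,st,c=cv2.connectedComponentsWithStats(q)
    for i in range(1,nn):
        if st[i,4]>30: p=w[l==i]; r=cv2.minAreaRect((p[:,:2]*1000).astype(np.float32)); print(k,st[i,4],np.round(c[i]),np.round(r[0],1),np.round(r[1],1),round(r[2],1),np.round(np.percentile(p[:,2],[5,50,95]),4))
rep("dome",near&(I[...,0]>130)&(I[...,2]<80)&(I[...,1]>80)&(Z>.015)&(Z<.055)); rep("ins",near&(Z>.047)&(Z<.054)); rep("fix",near&(Z>.006)&(Z<.06))
print(rel(448.7,92.0))
```

```text
(6.625, array([447.9,  92.3, 118.7]), np.float64(106.01), array([[-2.75769798e-01,  9.61222595e-01, -1.46329933e-03],
       [ 9.61223692e-01,  2.75769191e-01, -6.05211132e-04],
       [-1.78209742e-04, -1.57345694e-03, -9.99998746e-01]])) [ 0.39657062  0.56304204 -2.52059267]
dome 73 [323. 184.] [504.  110.5] [ 3.2 15.4] 18.3 [0.0382 0.0415 0.0439]
ins 88 [357. 155.] [521.3 144.9] [8.5 8. ] 20.6 [0.0479 0.0502 0.0513]
ins 94 [408. 155.] [563.3 156.8] [8.6 8.2] 9.1 [0.0481 0.0502 0.0515]
ins 2122 [353. 194.] [530.5 110.7] [36.3 48.7] 17.2 [0.049  0.0504 0.0518]
ins 621 [403. 186.] [571.2 129.7] [17.4 29.6] 16.6 [0.0473 0.0487 0.053 ]
fix 12015 [382. 182.] [566.9 111.3] [126.1 118. ] 16.0 [0.0094 0.0338 0.0511]
fix 708 [413. 294.] [646.7  14.2] [26.6 39.8] 15.6 [0.0095 0.0107 0.0158]
[0.  0.6]
```

View pics/w2.png

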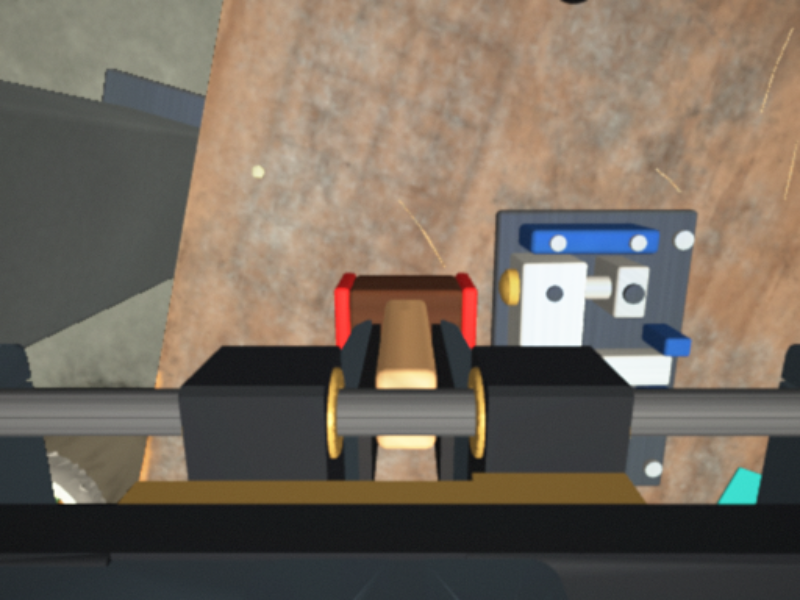

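The wrist view shows the mallet in line with the left button, the red face at (466,305) and the button at (511,288). The insert's yaw is 17.2° against the frame's 16.0°, so the left end starts about 2 mm behind and I push it first. Now down to strike height and a slow approach.

servo_tool --motion '[{"travel": [0,0,15],"turn": 0},{"travel": [0,0,20],"turn": 0},{"travel": [0,0,15],"turn": 0},{"travel": [0,0,6.7],"turn": 0},{"travel": [0,4,0],"turn": 0},{"travel": [0,5,0],"turn": 0},{"travel": [0,3,0],"turn": 0},{"travel": [0,1,0],"turn": 0},{"travel": [0,0,0],"turn": 0}]'

```text
clock: 7.8
eef_pos: [0.4614, 0.0957, 0.0626]
tcp_rot: [1.89, 2.509, -0.0]
ft_force: [-0.2, 0.0, -2.3]
gripper_width: 0.0179
grasp_force: 60.0
```

servo_tool --motion '[{"travel": [0,1,0],"turn": 0},{"travel": [0,1,0],"turn": 0},{"travel": [0,1,0],"turn": 0}]'

```text
clock: 8.18
eef_pos: [0.4643, 0.0965, 0.0625]
tcp_rot: [1.89, 2.509, -0.0]
ft_force: [-0.1, -0.2, -3.8]
gripper_width: 0.0179
grasp_force: 60.0
```

servo_tool --motion '[{"travel": [0,1,0],"turn": 0},{"travel": [0,1,0],"turn": 0}]'

```text
clock: 8.43
eef_pos: [0.4662, 0.097, 0.0625]
tcp_rot: [1.89, 2.509, -0.0]
ft_force: [-0.3, -0.7, -3.3]
gripper_width: 0.0176
grasp_force: 60.0
```

servo_tool --motion '[{"travel": [0,1,0],"turn": 0},{"travel": [0,1,0],"turn": 0}]'

```text
clock: 8.68
eef_pos: [0.4681, 0.0976, 0.0625]
tcp_rot: [1.89, 2.509, -0.0]
ft_force: [0.5, 0.4, -2.7]
gripper_width: 0.0175
grasp_force: 60.0
```

servo_tool --motion '[{"travel": [0,1,0],"turn": 0},{"travel": [0,1,0],"turn": 0}]'

```text
clock: 8.93
eef_pos: [0.4701, 0.0981, 0.0625]
tcp_rot: [1.89, 2.509, -0.0]
ft_force: [0.5, 0.2, -2.3]
gripper_width: 0.0178
grasp_force: 60.0
```

servo_tool --motion '[{"travel": [0,1,0],"turn": 0},{"travel": [0,1,0],"turn": 0}]'

```text
clock: 9.18
eef_pos: [0.4709, 0.0984, 0.0624]
tcp_rot: [-1.889, -2.508, 0.003]
ft_force: [-3.2, -1.1, -0.5]
gripper_width: 0.0178
grasp_force: 60.0
```

servo_tool --motion '[{"travel": [0,1,0],"turn": 0},{"travel": [0,1,0],"turn": 0}]'

```text
clock: 9.43
eef_pos: [0.4712, 0.0986, 0.0621]
tcp_rot: [-1.888, -2.507, 0.007]
ft_force: [-6.1, -2.8, 1.8]
gripper_width: 0.0178
grasp_force: 60.0
```

Contact at TCP x of about 470.5. The arm is soft (about 2.4 N/mm), so the force builds slowly.

servo_tool --motion '[{"travel": [0,1,0],"turn": 0},{"travel": [0,1,0],"turn": 0}]'

```text
clock: 9.68
eef_pos: [0.4714, 0.0987, 0.0618]
tcp_rot: [-1.886, -2.505, 0.012]
ft_force: [-9.2, -3.9, 3.4]
gripper_width: 0.0177
grasp_force: 60.0
```

servo_tool --motion '[{"travel": [0,1,0],"turn": 0},{"travel": [0,1,0],"turn": 0}]'

```text
clock: 9.93
eef_pos: [0.472, 0.0989, 0.0616]
tcp_rot: [-1.885, -2.503, 0.015]
ft_force: [-11.5, -4.2, 4.6]
gripper_width: 0.0181
grasp_force: 60.0
```

servo_tool --motion '[{"travel": [0,1,-0.4],"turn": 0},{"travel": [0,1,-0.4],"turn": 0}]'

```text
clock: 10.18
eef_pos: [0.4731, 0.0992, 0.0619]
tcp_rot: [-1.885, -2.503, 0.017]
ft_force: [-9.2, -3.6, 0.8]
gripper_width: 0.0176
grasp_force: 60.0
```

servo_tool --motion '[{"travel": [0,1,-0.4],"turn": 0},{"travel": [0,1,-0.3],"turn": 0}]'

```text
clock: 10.42
eef_pos: [0.4745, 0.0996, 0.0621]
tcp_rot: [-1.884, -2.502, 0.019]
ft_force: [-10.3, -4.0, -2.2]
gripper_width: 0.0179
grasp_force: 60.0
```

servo_tool --motion '[{"travel": [0,1,0],"turn": 0},{"travel": [0,0.5,0],"turn": 0}]'

```text
clock: 10.68
eef_pos: [0.4759, 0.1, 0.062]
tcp_rot: [-1.884, -2.502, 0.019]
ft_force: [-9.5, -4.6, -0.4]
gripper_width: 0.0177
grasp_force: 60.0
```

The left end has gone back about 4.5 mm, sliding steadily at 11 N. Switching to the right button.

servo_tool --motion '[{"travel": [0,-10,0],"turn": 0},{"travel": [0,-12,0],"turn": 0},{"travel": [-20,0,0],"turn": 0},{"travel": [-35,0,0],"turn": 0},{"travel": [-35,0,0],"turn": 0},{"travel": [-20,0,0],"turn": 0},{"travel": [0,4,0],"turn": 0},{"travel": [0,4,0],"turn": 0},{"travel": [0,1,0],"turn": 0}]'

```text
clock: 11.8
eef_pos: [0.5011, -0.0066, 0.0641]
tcp_rot: [1.889, 2.51, 0.001]
ft_force: [0.7, 0.8, -2.8]
gripper_width: 0.0177
grasp_force: 60.0
```

servo_tool --motion '[{"travel": [0,1,0],"turn": 0},{"travel": [0,1,0],"turn": 0},{"travel": [0,1,0],"turn": 0}]'

```text
clock: 12.18
eef_pos: [0.5029, -0.0065, 0.0639]
tcp_rot: [-1.889, -2.508, 0.002]
ft_force: [-2.1, 0.9, -1.4]
gripper_width: 0.0179
grasp_force: 60.0
```

servo_tool --motion '[{"travel": [0,1,0],"turn": 0},{"travel": [0,1,0],"turn": 0}]'

```text
clock: 12.42
eef_pos: [0.5033, -0.0063, 0.0637]
tcp_rot: [-1.888, -2.507, 0.006]
ft_force: [-6.5, -2.0, 1.2]
gripper_width: 0.0176
grasp_force: 60.0
```

servo_tool --motion '[{"travel": [0,1,-0.3],"turn": 0},{"travel": [0,1,-0.3],"turn": 0},{"travel": [0,1,-0.3],"turn": 0}]'

```text
clock: 12.8
eef_pos: [0.5037, -0.0061, 0.0639]
tcp_rot: [-1.885, -2.504, 0.012]
ft_force: [-9.9, -4.0, 1.6]
gripper_width: 0.0174
grasp_force: 60.0
```

servo_tool --motion '[{"travel": [0,1,-0.1],"turn": 0},{"travel": [0,1,0],"turn": 0},{"travel": [0,1,0],"turn": 0}]'

```text
clock: 13.18
eef_pos: [0.5056, -0.0057, 0.0639]
tcp_rot: [-1.884, -2.503, 0.015]
ft_force: [-9.7, -4.3, 2.8]
gripper_width: 0.0177
grasp_force: 60.0
```

servo_tool --motion '[{"travel": [0,1,0],"turn": 0},{"travel": [0,1,0],"turn": 0},{"travel": [0,0.5,0],"turn": 0}]'

```text
clock: 13.55
eef_pos: [0.508, -0.005, 0.0639]
tcp_rot: [-1.884, -2.504, 0.015]
ft_force: [-10.6, -4.2, 2.2]
gripper_width: 0.0178
grasp_force: 60.0
```

The right end is now about 2 mm ahead. Back to the left.

servo_tool --motion '[{"travel": [0,-10,0],"turn": 0},{"travel": [0,-10,0],"turn": 0},{"travel": [20,0,0.5],"turn": 0},{"travel": [35,0,0.5],"turn": 0},{"travel": [35,0,0],"turn": 0},{"travel": [20,0,0],"turn": 0},{"travel": [0,5,0],"turn": 0},{"travel": [0,4,0],"turn": 0},{"travel": [0,2,0],"turn": 0}]'

```text
clock: 14.68
eef_pos: [0.4751, 0.0989, 0.064]
tcp_rot: [-1.891, -2.508, 0.001]
ft_force: [-1.3, -0.7, -1.3]
gripper_width: 0.0177
grasp_force: 60.0
```

servo_tool --motion '[{"travel": [0,1,0],"turn": 0},{"travel": [0,1,0],"turn": 0},{"travel": [0,1,0],"turn": 0},{"travel": [0,1,-0.3],"turn": 0},{"travel": [0,1,-0.3],"turn": 0},{"travel": [0,1,-0.3],"turn": 0}]'

```text
clock: 15.42
eef_pos: [0.4759, 0.0995, 0.0638]
tcp_rot: [-1.886, -2.505, 0.014]
ft_force: [-7.8, -4.8, 0.2]
gripper_width: 0.0177
grasp_force: 60.0
```

servo_tool --motion '[{"travel": [0,1,-0.1],"turn": 0},{"travel": [0,1,0],"turn": 0},{"travel": [0,1,0],"turn": 0}]'

```text
clock: 15.8
eef_pos: [0.4775, 0.0999, 0.0638]
tcp_rot: [-1.885, -2.504, 0.017]
ft_force: [-9.4, -5.6, 2.6]
gripper_width: 0.0177
grasp_force: 60.0
```

servo_tool --motion '[{"travel": [0,1,0],"turn": 0},{"travel": [0,1,0],"turn": 0},{"travel": [0,1,0],"turn": 0}]'

```text
clock: 16.18
eef_pos: [0.4803, 0.1007, 0.0638]
tcp_rot: [-1.885, -2.504, 0.017]
ft_force: [-10.6, -4.6, 2.5]
gripper_width: 0.0176
grasp_force: 60.0
```

servo_tool --motion '[{"travel": [0,-10,0],"turn": 0},{"travel": [0,-10,0],"turn": 0},{"travel": [-20,0,0.5],"turn": 0},{"travel": [-35,0,0.5],"turn": 0},{"travel": [-35,0,0],"turn": 0},{"travel": [-20,0,0],"turn": 0},{"travel": [0,4,0],"turn": 0},{"travel": [0,4,0],"turn": 0},{"travel": [0,1,0],"turn": 0}]'

```text
clock: 17.3
eef_pos: [0.5064, -0.0051, 0.0641]
tcp_rot: [1.889, 2.51, 0.001]
ft_force: [-0.5, -0.4, -3.1]
gripper_width: 0.0178
grasp_force: 60.0
```

servo_tool --motion '[{"travel": [0,1,0],"turn": 0},{"travel": [0,1,0],"turn": 0},{"travel": [0,1,0],"turn": 0},{"travel": [0,1,-0.3],"turn": 0},{"travel": [0,1,-0.3],"turn": 0},{"travel": [0,1,-0.3],"turn": 0}]'

```text
clock: 18.05
eef_pos: [0.5078, -0.0048, 0.064]
tcp_rot: [-1.886, -2.505, 0.01]
ft_force: [-7.4, -3.1, 0.9]
gripper_width: 0.0182
grasp_force: 60.0
```

servo_tool --motion '[{"travel": [0,1,-0.1],"turn": 0},{"travel": [0,1,0],"turn": 0},{"travel": [0,1,0],"turn": 0},{"travel": [0,1,0],"turn": 0}]'

```text
clock: 18.55
eef_pos: [0.5099, -0.0042, 0.064]
tcp_rot: [-1.884, -2.503, 0.014]
ft_force: [-10.9, -3.3, 2.6]
gripper_width: 0.0176
grasp_force: 60.0
```

servo_tool --motion '[{"travel": [0,1,0],"turn": 0},{"travel": [0,1,0],"turn": 0},{"travel": [0,1,0],"turn": 0}]'

```text
clock: 18.92
eef_pos: [0.5127, -0.0033, 0.064]
tcp_rot: [-1.884, -2.503, 0.014]
ft_force: [-9.8, -3.7, 3.3]
gripper_width: 0.018
grasp_force: 60.0
```

servo_tool --motion '[{"travel": [0,-10,0],"turn": 0},{"travel": [0,-10,0],"turn": 0},{"travel": [20,0,0.5],"turn": 0},{"travel": [35,0,0.5],"turn": 0},{"travel": [35,0,0],"turn": 0},{"travel": [20,0,0],"turn": 0},{"travel": [0,5,0],"turn": 0},{"travel": [0,3,0],"turn": 0},{"travel": [0,1,0],"turn": 0}]'

```text
clock: 20.05
eef_pos: [0.4785, 0.0998, 0.0641]
tcp_rot: [1.891, 2.508, 0.001]
ft_force: [-0.1, 0.4, -2.2]
gripper_width: 0.0177
grasp_force: 60.0
```

servo_tool --motion '[{"travel": [0,1,0],"turn": 0},{"travel": [0,1,0],"turn": 0},{"travel": [0,1,0],"turn": 0},{"travel": [0,1,-0.3],"turn": 0},{"travel": [0,1,-0.3],"turn": 0},{"travel": [0,1,-0.3],"turn": 0}]'

```text
clock: 20.8
eef_pos: [0.4801, 0.1008, 0.064]
tcp_rot: [-1.887, -2.506, 0.01]
ft_force: [-6.4, -3.7, -1.0]
gripper_width: 0.0179
grasp_force: 60.0
```

servo_tool --motion '[{"travel": [0,1,-0.1],"turn": 0},{"travel": [0,1,0],"turn": 0},{"travel": [0,1,0],"turn": 0},{"travel": [0,1,0],"turn": 0}]'

```text
clock: 21.3
eef_pos: [0.4815, 0.1012, 0.064]
tcp_rot: [-1.885, -2.504, 0.016]
ft_force: [-9.8, -4.7, 2.3]
gripper_width: 0.0178
grasp_force: 60.0
```

servo_tool --motion '[{"travel": [0,1,0],"turn": 0},{"travel": [0,1,0],"turn": 0},{"travel": [0,1,0],"turn": 0}]'

```text
clock: 21.68
eef_pos: [0.4843, 0.102, 0.064]
tcp_rot: [-1.885, -2.504, 0.017]
ft_force: [-10.1, -5.6, 3.5]
gripper_width: 0.0177
grasp_force: 60.0
```

servo_tool --motion '[{"travel": [0,0.8,0],"turn": 0},{"travel": [0,-9.8,0],"turn": 0},{"travel": [0,-10,0],"turn": 0},{"travel": [-20,0,0.5],"turn": 0},{"travel": [-35,0,0.5],"turn": 0},{"travel": [-35,0,0],"turn": 0},{"travel": [-20,0,0],"turn": 0},{"travel": [0,5,0],"turn": 0},{"travel": [0,3,0],"turn": 0},{"travel": [0,1,0],"turn": 0}]'

```text
clock: 22.92
eef_pos: [0.5111, -0.0036, 0.0641]
tcp_rot: [1.889, 2.51, 0.001]
ft_force: [-0.3, 0.3, -2.4]
gripper_width: 0.0181
grasp_force: 60.0
```

servo_tool --motion '[{"travel": [0,1,0],"turn": 0},{"travel": [0,1,0],"turn": 0},{"travel": [0,1,0],"turn": 0},{"travel": [0,1,-0.3],"turn": 0},{"travel": [0,1,-0.3],"turn": 0},{"travel": [0,1,-0.3],"turn": 0}]'

```text
clock: 23.68
eef_pos: [0.5126, -0.0034, 0.064]
tcp_rot: [-1.886, -2.505, 0.01]
ft_force: [-8.5, -2.8, -0.7]
gripper_width: 0.0179
grasp_force: 60.0
```

servo_tool --motion '[{"travel": [0,1,-0.1],"turn": 0},{"travel": [0,1,0],"turn": 0},{"travel": [0,1,0],"turn": 0},{"travel": [0,1,0],"turn": 0}]'

```text
clock: 24.18
eef_pos: [0.5147, -0.0027, 0.064]
tcp_rot: [-1.884, -2.503, 0.014]
ft_force: [-10.7, -2.8, 2.6]
gripper_width: 0.0176
grasp_force: 60.0
```

servo_tool --motion '[{"travel": [0,1,0],"turn": 0},{"travel": [0,1,0],"turn": 0}]'

```text
clock: 24.42
eef_pos: [0.5165, -0.0021, 0.064]
tcp_rot: [-1.884, -2.503, 0.014]
ft_force: [-10.9, -2.9, 4.1]
gripper_width: 0.0178
grasp_force: 60.0
```

servo_tool --motion '[{"travel": [0,0.7,0],"turn": 0},{"travel": [0,0.5,0],"turn": 0}]'

```text
clock: 24.68
eef_pos: [0.5176, -0.0017, 0.064]
tcp_rot: [-1.884, -2.503, 0.014]
ft_force: [-10.5, -3.1, 2.6]
gripper_width: 0.0177
grasp_force: 60.0
```

servo_tool --motion '[{"travel": [0,-10.2,0],"turn": 0},{"travel": [0,-10,0],"turn": 0},{"travel": [20,0,0.5],"turn": 0},{"travel": [35,0,0.5],"turn": 0},{"travel": [35,0,0],"turn": 0},{"travel": [20,0,0],"turn": 0},{"travel": [0,5,0],"turn": 0},{"travel": [0,3,0],"turn": 0},{"travel": [0,1,0],"turn": 0}]'

```text
clock: 25.8
eef_pos: [0.4833, 0.1011, 0.0641]
tcp_rot: [1.891, 2.508, 0.001]
ft_force: [0.2, 0.1, -1.9]
gripper_width: 0.0175
grasp_force: 60.0
```

servo_tool --motion '[{"travel": [0,1,0],"turn": 0},{"travel": [0,1,0],"turn": 0},{"travel": [0,1,0],"turn": 0},{"travel": [0,1,-0.3],"turn": 0},{"travel": [0,1,-0.3],"turn": 0},{"travel": [0,1,-0.3],"turn": 0}]'

```text
clock: 26.55
eef_pos: [0.4849, 0.1022, 0.064]
tcp_rot: [-1.887, -2.506, 0.01]
ft_force: [-6.9, -4.5, -0.6]
gripper_width: 0.018
grasp_force: 60.0
```

servo_tool --motion '[{"travel": [0,1,-0.1],"turn": 0},{"travel": [0,1,0],"turn": 0},{"travel": [0,1,0],"turn": 0}]'

```text
clock: 26.92
eef_pos: [0.4854, 0.1023, 0.0639]
tcp_rot: [-1.885, -2.504, 0.016]
ft_force: [-9.5, -5.1, 1.9]
gripper_width: 0.0179
grasp_force: 60.0
```

servo_tool --motion '[{"travel": [0,1,0],"turn": 0},{"travel": [0,1,0],"turn": 0}]'

```text
clock: 27.18
eef_pos: [0.4872, 0.1029, 0.064]
tcp_rot: [-1.885, -2.504, 0.017]
ft_force: [-9.4, -5.2, 2.4]
gripper_width: 0.0178
grasp_force: 60.0
```

servo_tool --motion '[{"travel": [0,1,0],"turn": 0}]'

```text
clock: 27.3
eef_pos: [0.4882, 0.1031, 0.064]
tcp_rot: [-1.885, -2.504, 0.017]
ft_force: [-9.7, -6.4, 2.8]
gripper_width: 0.0179
grasp_force: 60.0
```

servo_tool --motion '[{"travel": [0,1,0],"turn": 0}]'

```text
clock: 27.42
eef_pos: [0.4889, 0.1034, 0.0639]
tcp_rot: [-1.885, -2.504, 0.017]
ft_force: [-11.0, -5.4, 4.1]
gripper_width: 0.0177
grasp_force: 60.0
```

servo_tool --motion '[{"travel": [0,0.8,0],"turn": 0}]'

```text
clock: 27.55
eef_pos: [0.489, 0.1034, 0.0639]
tcp_rot: [-1.884, -2.503, 0.019]
ft_force: [-12.7, -6.3, 4.7]
gripper_width: 0.0178
grasp_force: 60.0
```

The left end is against its stop: 18 mm of travel, then the force rose to 14 N with no motion. Finishing the right.

servo_tool --motion '[{"travel": [0,-10.8,0],"turn": 0},{"travel": [0,-10,0],"turn": 0},{"travel": [-20,0,0.5],"turn": 0},{"travel": [-35,0,0.5],"turn": 0},{"travel": [-35,0,0],"turn": 0},{"travel": [-20,0,0],"turn": 0},{"travel": [0,5,0],"turn": 0},{"travel": [0,3,0],"turn": 0},{"travel": [0,1,0],"turn": 0}]'

```text
clock: 28.68
eef_pos: [0.515, -0.0025, 0.0641]
tcp_rot: [1.889, 2.51, 0.001]
ft_force: [-0.5, 1.0, -2.6]
gripper_width: 0.0179
grasp_force: 60.0
```

servo_tool --motion '[{"travel": [0,1,0],"turn": 0},{"travel": [0,1,0],"turn": 0},{"travel": [0,1,0],"turn": 0},{"travel": [0,1,-0.3],"turn": 0},{"travel": [0,1,-0.3],"turn": 0},{"travel": [0,1,-0.3],"turn": 0}]'

```text
clock: 29.42
eef_pos: [0.5175, -0.0022, 0.0641]
tcp_rot: [-1.887, -2.506, 0.007]
ft_force: [-7.8, -1.9, -2.2]
gripper_width: 0.0177
grasp_force: 60.0
```

servo_tool --motion '[{"travel": [0,1,-0.1],"turn": 0},{"travel": [0,1,0],"turn": 0}]'

```text
clock: 29.68
eef_pos: [0.5178, -0.0021, 0.0641]
tcp_rot: [-1.885, -2.504, 0.012]
ft_force: [-9.6, -3.2, 1.6]
gripper_width: 0.0177
grasp_force: 60.0
```

servo_tool --motion '[{"travel": [0,1,0],"turn": 0}]'

```text
clock: 29.8
eef_pos: [0.518, -0.0021, 0.0641]
tcp_rot: [-1.885, -2.504, 0.013]
ft_force: [-9.4, -2.7, 3.5]
gripper_width: 0.0176
grasp_force: 60.0
```

servo_tool --motion '[{"travel": [0,0.8,0],"turn": 0}]'

```text
clock: 29.92
eef_pos: [0.5187, -0.0018, 0.0641]
tcp_rot: [-1.884, -2.504, 0.014]
ft_force: [-10.4, -4.4, 1.7]
gripper_width: 0.0178
grasp_force: 60.0
```

servo_tool --motion '[{"travel": [0,0.8,0],"turn": 0}]'

```text
clock: 30.05
eef_pos: [0.5193, -0.0016, 0.0641]
tcp_rot: [-1.884, -2.503, 0.014]
ft_force: [-10.7, -4.9, 1.9]
gripper_width: 0.0177
grasp_force: 60.0
```

servo_tool --motion '[{"travel": [0,0.8,0],"turn": 0}]'

```text
clock: 30.18
eef_pos: [0.5194, -0.0015, 0.0641]
tcp_rot: [-1.884, -2.503, 0.015]
ft_force: [-12.4, -4.2, 4.6]
gripper_width: 0.0177
grasp_force: 60.0
```

servo_tool --motion '[{"travel": [0,-10,0],"turn": 0},{"travel": [0,-20,0],"turn": 0},{"travel": [0,-5,-20],"turn": 0},{"travel": [0,0,-25],"turn": 0},{"travel": [0,0,-12],"turn": 0},{"travel": [0,0,0],"turn": 0}]'

```text
clock: 30.92
eef_pos: [0.4933, -0.01, 0.1228]
tcp_rot: [1.889, 2.507, 0.003]
ft_force: [0.3, 0.6, -2.9]
gripper_width: 0.0178
grasp_force: 60.0
```

Run:
```python
from h import *
print(pose()); P,im,d=cap("wrist"); w=cloud(P,d); cv2.imwrite("pics/w3.png",cv2.resize(im[:,:,::-1],(800,600)))
X,Y,Z=[w[...,i]for i in range(3)]; near=(X>.48)&(X<.7)&(Y>-.1)&(Y<.25)
def rep(k,q):
    q=cv2.morphologyEx(q.astype(np.uint8),cv2.MORPH_OPEN,np.ones((3,3)))
    nn,l,st,c=cv2.connectedComponentsWithStats(q)
    for i in range(1,nn):
        if st[i,4]>80: p=w[l==i]; r=cv2.minAreaRect((p[:,:2]*1000).astype(np.float32)); print(k,st[i,4],np.round(c[i]),np.round(r[0],1),np.round(r[1],1),round(r[2],1),np.round(np.percentile(p[:,2],[5,50,95]),4))
rep("ins",near&(Z>.047)&(Z<.054)); rep("fix",near&(Z>.006)&(Z<.06))
```

```text
(30.925, array([493.3, -10. , 122.8]), np.float64(106.01), array([[-2.75804971e-01,  9.61207192e-01,  3.51446884e-03],
       [ 9.61213077e-01,  2.75806848e-01, -5.15399710e-05],
       [-1.01885516e-03,  3.36393843e-03, -9.99993823e-01]]))
ins 118 [345.  14.] [521.7 144. ] [9.5 7.9] 16.6 [0.0475 0.0502 0.0515]
ins 115 [401.  14.] [563.5 156.4] [8.6 8.4] 58.6 [0.0486 0.0503 0.0515]
ins 7848 [365. 112.] [569.1  72. ] [ 53.8 143.3] 16.1 [0.0481 0.0503 0.0521]
ins 81 [381. 215.] [609.3  -3.5] [8.1 8.2] 22.5 [0.0476 0.0503 0.0516]
fix 27325 [368. 110.] [578.5  74.1] [124.8 196.1] 16.2 [0.0095 0.0356 0.0519]
```

View pics/w3.png

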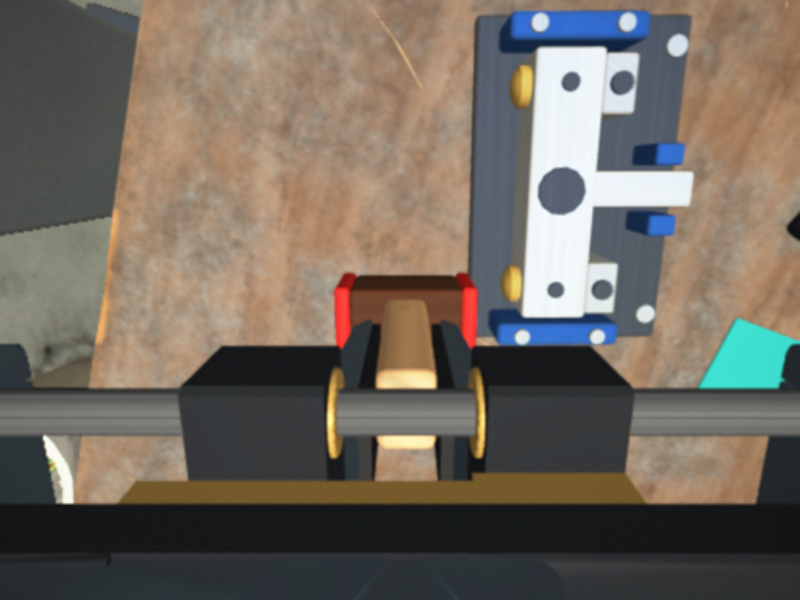

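Both ends are against the rear stops: the insert touches the stop blocks at (622,82) and (601,285), and its yaw of 16.1° matches the frame's 16.2°. The mallet sits unchanged in the grip. Back to the mat.

servo_tool --motion '[{"travel": [-13.6,-11.5,0],"turn": 0},{"travel": [-30,-16,0],"turn": 0},{"travel": [-30,-16,0],"turn": 0},{"travel": [-35,-18,0],"turn": 0},{"travel": [-35,-18,0],"turn": 0},{"travel": [-25,-16,0],"turn": 0},{"travel": [-20,-12,0],"turn": 0},{"travel": [0,0,0],"turn": 10},{"travel": [0,0,0],"turn": 10},{"travel": [0,0,0],"turn": 10}]'

```text
clock: 32.22
eef_pos: [0.4393, -0.2215, 0.121]
tcp_rot: [-2.48, -1.926, 0.002]
ft_force: [-0.8, -0.3, -2.9]
gripper_width: 0.018
grasp_force: 60.0
```

servo_tool --motion '[{"travel": [0,0,15],"turn": 0},{"travel": [0,0,25],"turn": 0},{"travel": [0,0,18],"turn": 0},{"travel": [0,0,8],"turn": 0},{"travel": [0,0,3],"turn": 0},{"travel": [0,0,0],"turn": 0},{"travel": [0,0,0],"turn": 0}]'

```text
clock: 33.1
eef_pos: [0.4413, -0.2212, 0.0536]
tcp_rot: [2.474, 1.934, 0.001]
ft_force: [-0.7, -0.7, -2.1]
gripper_width: 0.0176
grasp_force: 60.0
```

servo_tool --motion '[{"travel": [0,0,1],"turn": 0},{"travel": [0,0,1],"turn": 0},{"travel": [0,0,1],"turn": 0},{"travel": [0,0,1],"turn": 0},{"travel": [0,0,0],"turn": 0}]'

```text
clock: 33.72
eef_pos: [0.4408, -0.2209, 0.0491]
tcp_rot: [2.475, 1.934, 0.0]
ft_force: [-0.1, -0.6, -1.9]
gripper_width: 0.0178
grasp_force: 60.0
```

servo_tool --motion '[{"travel": [0,0,0.5],"turn": 0},{"travel": [0,0,0],"turn": 0},{"travel": [0,0,0],"turn": 0}]'

```text
clock: 34.1
eef_pos: [0.4408, -0.2209, 0.049]
tcp_rot: [2.475, 1.934, 0.0]
ft_force: [-2.9, 1.1, 4.6]
gripper_width: 0.0175
grasp_force: 60.0
```

Touchdown felt at z 49. Releasing.

servo_tool --motion '[{"travel": [0,0,-0.4],"turn": 0},{"travel": [0,0,0],"turn": 0}]' --squeeze 10

```text
clock: 34.35
eef_pos: [0.4409, -0.221, 0.049]
tcp_rot: [2.475, 1.934, 0.0]
ft_force: [-0.9, 1.0, 2.0]
gripper_width: 0.0178
grasp_force: 10.0
```

servo_tool --motion '[{"travel": [0,0,0],"turn": 0},{"travel": [0,0,0],"turn": 0},{"travel": [0,0,0],"turn": 0},{"travel": [0,0,0],"turn": 0},{"travel": [0,0,0],"turn": 0},{"travel": [0,0,0],"turn": 0}]' --fingers 0.7

```text
clock: 35.1
eef_pos: [0.4408, -0.2209, 0.049]
tcp_rot: [2.475, 1.934, -0.0]
ft_force: [-0.5, 0.8, -0.6]
gripper_width: 0.0637
grasp_force: 0.0
```

servo_tool --motion '[{"travel": [0,0,-10],"turn": 0},{"travel": [0,0,-25],"turn": 0},{"travel": [0,0,-35],"turn": 0},{"travel": [0,0,-40],"turn": 0},{"travel": [0,0,-25],"turn": 0},{"travel": [0,0,0],"turn": 0},{"travel": [0,0,0],"turn": 0}]'

```text
clock: 35.98
eef_pos: [0.4401, -0.2205, 0.1832]
tcp_rot: [-2.474, -1.934, 0.001]
ft_force: [-0.1, -0.3, -0.9]
gripper_width: 0.0638
grasp_force: 0.0
```

Run:
```python
from h import *
print(pose()); P,im,d=cap("wrist"); w=cloud(P,d); P,ims,ds=cap("scene"); cv2.imwrite("pics/s4.png",cv2.resize(ims[100:340,150:470,::-1],(800,600)))
X,Y,Z=[w[...,i]for i in range(3)]; I=im.astype(int); n=(abs(X-.44)<.08)&(abs(Y+.22)<.08)
for k,q in(("htop",n&(Z>.112)&(Z<.13)),("head",n&(Z>.033)&(Z<.045)),("mat",n&(I.max(-1)<45)&(Z<.012))):
    p=w[q]; print(k,len(p),len(p) and (cv2.minAreaRect((p[:,:2]*1000).astype(np.float32)),np.median(p[:,2])))
```

```text
(35.975, array([ 440.1, -220.5,  183.2]), np.float64(76.02), array([[ 2.41618220e-01,  9.70370575e-01, -1.25809305e-03],
       [ 9.70371357e-01, -2.41617666e-01,  5.77153792e-04],
       [ 2.56075549e-04, -1.36026834e-03, -9.99999042e-01]]))
htop 589 (((442.4083557128906, -219.20472717285156), (24.931560516357422, 16.609214782714844), 76.43429565429688), np.float64(0.12096893682723242))
head 1318 (((442.5997619628906, -219.6803436279297), (35.64710235595703, 63.857662200927734), 75.89141845703125), np.float64(0.03903743597191037))
mat 2963 (((442.4364013671875, -219.69793701171875), (86.42788696289062, 106.46475219726562), 78.03931427001953), np.float64(0.0032852673267494414))
```

View pics/s4.png

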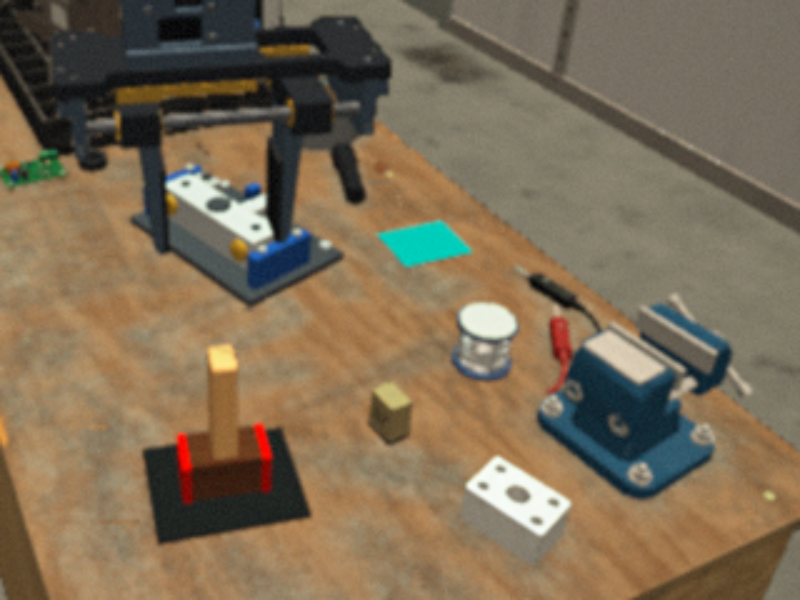

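The mallet stands upright and centred on its mat (base at (225,470)), released, with the relay (390,412) and spool (485,340) where they were. Handing in.

```bash
python3 -c "from rig import bot; print(bot.close_job())"
```

```text
the job is handed in; nothing more can be done
None
```

I walked the insert back until both ends were against the rear stops, then stood the mallet upright and released on its black mat, and handed the job in at about 36 s; no verdict came back.

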